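Clamp a half coupler under an eccentric cam

TASK

Lift the loose steel half coupler into the bench fixture, foot flat on the bed between the two side fences, and let go of it. Then turn the black bar knob clockwise until its off-centre lobe presses the coupler firmly against the sprung end stop, at about 20 newtons: well short of 40, which would spoil the part. Leave it clamped, and do not disturb the other things on the bench.

Things in the scene. Friction and masses are not known exactly. Their poses are not given: they have to be found in the camera images.
- coupler: The loose half coupler, bare steel, about 0.45 kg (varies by a third). Its foot is a flat block 90 (own x) x 44 (own y) x 16 mm high; on the foot's middle stands a trough-shaped tube saddle, open upwards, 48 mm long along x, with small hinge ears on top, 61 mm high in all. Origin: centre of the foot's underside, z up. Either end may face the cam.
- saddle (a point): Grip point of the coupler: middle of its saddle, 44 mm above the underside. Grip from above across the saddle's two upright cheeks, closing along the coupler's own y: their outer faces are 51 mm apart and flat from 34 to 54 mm above the underside.
- fixture: The fixed clamping fixture: a dark steel bed 220 x 100 mm, 12 mm thick. Origin: on the bench near the bed's middle; own x runs from the cam (axis at x = -76 mm) through the nest to the end stop, z up. Two side fences, inner faces at y = +-24.5 mm, run from x = -30 to +35 mm and stand 10 mm above the bed.
- nest (a point): Where to set the centre of the coupler's foot: on top of the bed (12 mm above the bench), fixture x = -10.5 mm, y = 0, the coupler's x along the fixture's x, either way round. It then has some 3 mm or more free at both ends while the knob is at its start; turning the cam slides it to the stop.
- stop_mid (a point): Middle of the range in which the end stop's shoe face can lie (fixture x = 41 mm, 22 mm above the bench). The stop was set by hand and the face really lies up to 3.5 mm either way, unmeasured: the knob angle that clamps differs each time and must be felt. Grey block 24 mm high on the bed; its steel shoe is 36 mm wide and sits on a spring of 10 N/mm.
- knob_grip (a point): On the knob's axis at the height to grip, 84 mm above the bench: a bar 42 mm long (along this point's y), 14 thick, 32 high (to 98 mm above the bench). Knob angle a starts at 0 to 0.3 rad; clamping begins between 1.25 and 2.1. It needs 0.3 Nm when free, about 0.03 Nm more per newton of clamping (0.025 to 0.045, with friction), and stays put when let go, but for a slight spring-back.
- cam: The black bar knob with its off-centre lobe, a steel disc of radius 26 mm, 14 to 26 mm above the bench. Origin: on the knob's vertical axis at bench height; own -x points to the disc's centre, 9 mm off the axis. Knob angle a = its yaw clockwise from the fixture's x, 0 to 3.0 rad: at 0 the lobe points away from the nest; it reaches 26 - 9 cos(a) mm from the axis towards the coupler.
- hammer: A hammer lying on the bench beyond the fixture; leave alone. Origin on the underside, near the middle.
- tube_end: A short piece of steel tube standing on end, 49 mm across and 90 mm high; leave alone. Origin: centre of its underside.
- spray_can: A can, 56 mm across and 150 mm high, standing on the bench; leave alone. Origin: centre of its underside.
Not all that is in view belongs to the job. What is shaped like the coupler but green is not meant. Several things have the shape of the fixture; the one meant has the colours described above.

How it is judged (in metres and radians):
On the way, in this order (a step that is already met when the one before it is completed fails the run):
1. the coupler stands in the nest, foot on the bed between the fences, let go, before the lobe presses on it (z of coupler in the frame of fixture between 0.01 and 0.0145 m and horizontal distance between coupler and nest below 0.016 m and angle between the x axis of coupler and the x axis of fixture, either way round below 0.12 rad and angle between coupler's own z axis and vertical below 0.06 rad and contact force between the fingers and coupler below 0.5 N and contact force between cam and coupler below 3 N), for 0.2 s.
2. the lobe bears on the coupler with 12 to 32 N (contact force between cam and coupler between 12 and 32 N), for 0.3 s.
At the end, for the whole second after the job is handed in: The coupler stands at rest in the nest, foot flat on the bed (within 2.5 mm) and square to the fences (within 0.12 rad), centre within 16 mm of the nest point, and the lobe bears on it with 12 to 32 N after the robot has let go of the knob (all of step 2 and z of coupler in the frame of fixture between 0.01 and 0.0145 m and horizontal distance between coupler and nest below 0.016 m and angle between the x axis of coupler and the x axis of fixture, either way round below 0.12 rad and angle between coupler's own z axis and vertical below 0.06 rad and linear speed of coupler below 0.02 m/s); the robot touches nothing.
It fails at once if the lobe presses the coupler with more than 40 N (contact force between cam and coupler above 40 N).
It fails at once if a bystander is moved by more than 30 mm (distance of any of hammer, tube_end, spray_can from where it was at the start of the episode above 0.03 m).
It also fails if it takes over 72 s, if anything falls off the work surface, if the arm or the gripper's body presses on something with over 40 N, if the wrist force passes 120 N, or if a joint passes its speed limit or range.

ROBOT

A 6-joint arm with a two-finger parallel gripper is mounted at the origin on the work surface. World frame = base frame: x ahead of the robot, y to its left, z up, the work surface at z = 0. Lengths are in mm, angles in degrees, forces in N, time in s.
With the tool pointing down it reaches from about 300 to 850 mm from the base axis. Payload 4.2 kg.
Tool frame: the origin (TCP) lies midway between the tips of the shut fingers; the grasp point (between the pads) lies 19 mm behind it; z points along the fingers, y is the line along which they close (so a half turn about z gives the same grasp; the last joint's range is limited). The gripper opens to 91 mm and grips with 3 to 60 N. Pads are 32 mm wide; open, the fingers measure 118 mm over their backs; the gripper's body (76 mm by 178 mm) begins 60 mm behind the grasp point.
Start: joints at [-78.151, 18.312, 89.639, -0, 72.044, -1.146], TCP at [129.297, -560.291, 213.976] pointing down, gripper open.
Joint ranges: [-177.97, 177.97], [-48.28, 115.42], [12.27, 149.76], [-77.06, 257.06], [2.81, 150.46], [-146.56, 146.56]. Speed limits (degrees/s): [147.25, 147.25, 180, 180, 180, 180].

INTERFACE

Orientations are given as [roll, pitch, yaw] about the fixed x, y, z axes, in that order (R = Rz(yaw) Ry(pitch) Rx(roll)).
In Python, from workcell import env gives the robot as it stands.
- The arm moves only by the shell command python3 -m jog 'ROWS' [FORCE]. ROWS is a JSON object of lists of equal length, an entry for each row: "jaw": the finger opening in mm, from 0 to 91.2; "slide": the shift along the tool's x, y, z in units of 30 mm (1.0 is 30 mm), a list of three; "spin": the turn about the tool's z in units of 8 degrees (1.0 is 8 degrees). In form: {"jaw": [jaw, ...], "slide": [[dx, dy, dz], ...], "spin": [spin, ...]}. A call has 1 to 10 rows; each row shifts and turns the commanded pose from where the row before left it, along the tool's axes as they then stand; what a row does not reach is not made up. A row lasts 1/10 s, in which the tool goes at most 50 mm and 8.59 degrees, less where a joint would pass 70% of its speed; a pose out of reach is approached as far as the arm can. A call is refused whole if a number of a shift passes 1 or a number of a turn 1, either way. A call with a gripper value outside its range is refused whole. The fingers move at their own pace and stop on an object; FORCE is the grip in N (left out, the last holds). Time passes only in rows, so rows that do not move let the fingers close. It gives the time, the measured TCP pose, the force, the opening and the grip force at its end, in the units of the state.
- env.state(): the state, without advancing time (a new reading comes with each control period).
- env.grab_frame(name): name is "side" or "top"; returns the picture (384x512x3 uint8, red, green, blue); there is no depth.
- env.camera_model(name): a dict with "fx", "fy", "cx", "cy" (pixels), "camera_from_world" (4x4, takes a point from world to camera coordinates). Camera axes: x right, y up, looking along -z (the intrinsics and any distortion apply to the point x, -y, -z); pixel columns grow to the right and rows downward; lengths in mm; the calibration is good to about 2 mm. A picture is of the moment at which its call begins. camera_model takes no time and is no camera call.
- env.job_done(): hands the job in; it is judged then, once.
The state is a dict: "time_s": time; "qpos": joint angles; "qvel": joint speeds; "effort": joint torques, N m; "ee_pos": TCP position; "ee_rot": TCP orientation; "force": force on the tool from outside, world axes, zero at the start; "torque": the same for the moment, N m; "gripper_width": finger opening in mm; "gripper_force": force on a finger pad.
Only numpy, scipy, OpenCV 4.12 (cv2) and the standard library are available. Lean on these libraries where they do the work, as an engineer would, in place of code of your own. Each camera call takes 0.05 s, during which the arm holds its last target. There are 200 camera calls.

## Working session

There is one attempt and no reset: what is moved stays moved. The work goes in short steps, Python scripts to look and compute and a shell command to move; the robot and the scene stay as the last step left them, time stands still between calls to the robot, and variables do not carry over. Pictures are saved under pics/ and viewed, at most 10 in all, crops included, and the job is handed in when it is done.

```bash
mkdir -p pics; ls
python3 - <<'E'
from workcell import env
import cv2
for n in ("side","top"):
    cv2.imwrite(f"pics/{n}0.png",env.grab_frame(n)[:,:,::-1])
    m=env.camera_model(n); print(n,m)
print(env.state())
E
```

```text
pics
side {'fx': 402.72217677622086, 'fy': 402.72217677622086, 'cx': 258.4389308668245, 'cy': 187.3093617180794, 'camera_from_world': array([[ 9.83408947e-01, -1.81331367e-01, -5.07719579e-03,
        -5.41675933e+02],
       [ 1.27883885e-01,  6.73155086e-01,  7.28359762e-01,
        -9.77836135e+01],
       [-1.28656731e-01, -7.16924798e-01,  6.85176094e-01,
        -1.14344475e+03],
       [ 0.00000000e+00,  0.00000000e+00,  0.00000000e+00,
         1.00000000e+00]])}
top {'fx': 392.8639969098469, 'fy': 392.8639969098469, 'cx': 252.53090354446184, 'cy': 187.86705574986823, 'camera_from_world': array([[ 1.38277184e-02, -9.99656521e-01,  2.22628599e-02,
        -7.33055781e+01],
       [ 9.93355212e-01,  1.62778748e-02,  1.13931790e-01,
        -5.25841188e+02],
       [-1.14255049e-01,  2.05395113e-02,  9.93239101e-01,
        -1.12959453e+03],
       [ 0.00000000e+00,  0.00000000e+00,  0.00000000e+00,
         1.00000000e+00]])}
{'time_s': 0.1, 'qpos': array([-7.81518234e+01,  1.83477198e+01,  8.96972471e+01,  3.75043915e-04,
        7.20435041e+01, -1.14704707e+00]), 'qvel': array([-0.01994113, -0.01180166, -0.18140211, -0.00218548, -0.01109938,
        0.08024806]), 'effort': array([ 7.43188211e-04, -4.13333702e+01, -2.32508987e+01,  7.29344529e-02,
        4.21973958e-02, -5.90425884e-05]), 'ee_pos': array([ 129.20330965, -559.85333451,  213.22163398]), 'ee_rot': array([-1.79911554e+02, -2.12757480e-03,  1.29951061e+01]), 'force': array([ 0.32831395, -0.2219265 ,  0.25053463]), 'torque': array([-0.00861149,  0.01547308, -0.00751491]), 'gripper_force': 0.0, 'gripper_width': 91.0424775346103}
```

View pics/top0.png

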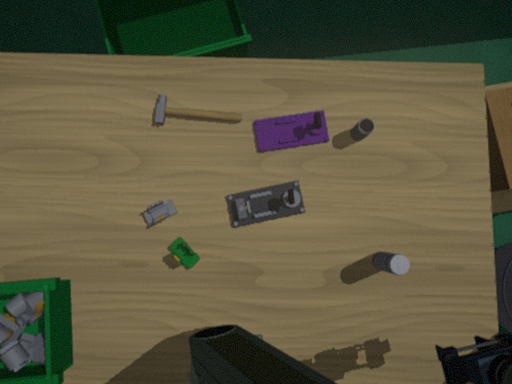

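View pics/side0.png

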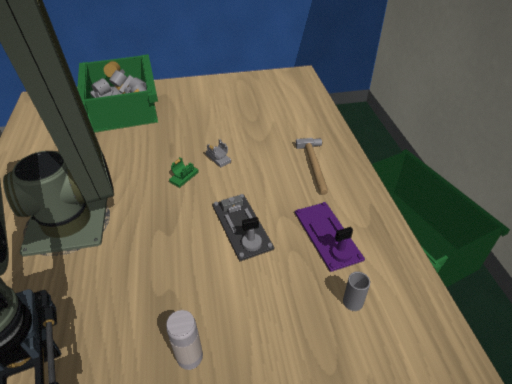

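The top view shows the steel coupler at (159,212), the dark fixture at (265,204) with its cam to the right at (291,198), and green and purple decoys. The side view has the coupler at (218,153) and the fixture at (242,226), knob at (251,224). Next I'll enlarge both.

```bash
cat > h.py <<'E'
import numpy as np, cv2
from workcell import env
def ray(n,u,v):
    m=env.camera_model(n); T=m["camera_from_world"]; R=T[:3,:3]
    d=R.T@np.array([(u-m["cx"])/m["fx"],-(v-m["cy"])/m["fy"],-1.]); return -R.T@T[:3,3],d
def on(n,u,v,z):
    c,d=ray(n,u,v); return (c+d*(z-c[2])/d[2])[:2]
def proj(n,p):
    m=env.camera_model(n);q=m["camera_from_world"]@np.append(p,1.)
    return np.array([m["cx"]-m["fx"]*q[0]/q[2], m["cy"]+m["fy"]*q[1]/q[2]])
E
python3 - <<'E'
import cv2,numpy as np
t=cv2.imread("pics/top0.png"); s=cv2.imread("pics/side0.png")
a=cv2.resize(t[170:240,135:315],None,fx=4.4,fy=4.4,interpolation=cv2.INTER_CUBIC)
b=cv2.resize(s[135:265,195:280],None,fx=2.2,fy=2.2,interpolation=cv2.INTER_CUBIC)
im=np.zeros((600,800,3),np.uint8); im[:a.shape[0],:a.shape[1]]=a; 
im[310:310+b.shape[0],:b.shape[1]]=b
c=cv2.resize(t[190:235,135:185],None,fx=6,fy=6,interpolation=cv2.INTER_CUBIC); im[310:580,200:500]=c
d=cv2.resize(s[135:170,200:240],None,fx=7,fy=7,interpolation=cv2.INTER_CUBIC); im[310:555,510:790]=d
cv2.imwrite("pics/crop1.png",cv2.convertScaleAbs(im,alpha=1.5))
E
```

```text
(no output)
```

View pics/crop1.png

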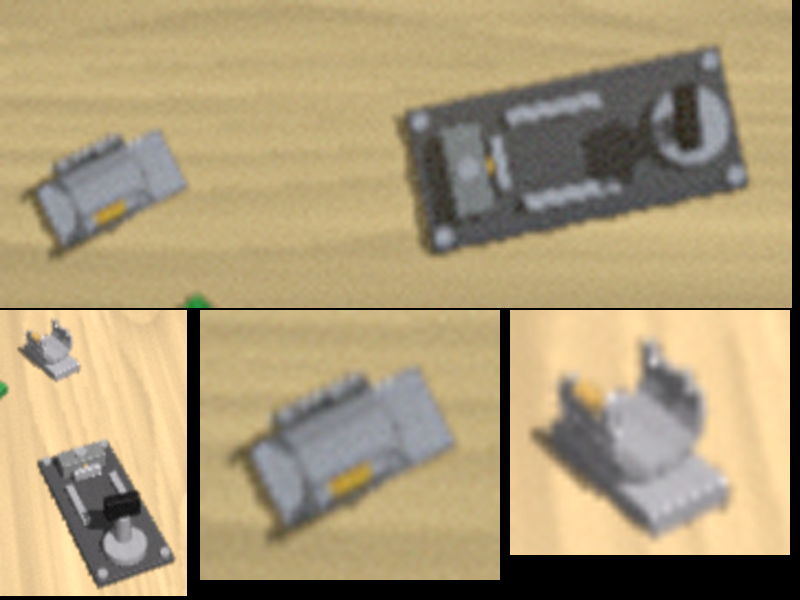

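```bash
cat > m.py <<'E'
from h import *
def rect(img,n,box,z,name):
    x0,x1,y0,y1=box; h=cv2.cvtColor(img[y0:y1,x0:x1],cv2.COLOR_BGR2HSV)
    m=(h[:,:,1]<70).astype(np.uint8)
    m=cv2.morphologyEx(m,cv2.MORPH_CLOSE,np.ones((5,5)))
    cs,_=cv2.findContours(m,cv2.RETR_EXTERNAL,cv2.CHAIN_APPROX_NONE); c=max(cs,key=cv2.contourArea)[:,0]
    P=np.array([on(n,u+x0,v+y0,z) for u,v in c],np.float32)
    r=cv2.minAreaRect(P); print(n,name,len(c),r)
t=cv2.imread("pics/top0.png"); s=cv2.imread("pics/side0.png")
rect(t,"top",(215,315,170,240),12,"fix"); rect(s,"side",(200,285,190,265),12,"fix")
rect(t,"top",(135,185,190,235),16,"coup")
def quad(n,pts,z,name):
    Q=np.array([on(n,u,v,z) for u,v in pts]); print(n,name,Q.round(1).tolist(),Q.mean(0).round(1))
    for i in range(4):
        d=Q[(i+1)%4]-Q[i]; print("   ",np.hypot(*d).round(1),np.degrees(np.arctan2(d[1],d[0])).round(1))
k=lambda p,s,o,b:[((x-b[0])/s+o[0],(y-b[1])/s+o[1]) for x,y in p]
quad("top",k([(402,112),(717,46),(748,185),(433,252)],4.4,(135,170),(0,0)),12,"fix")
quad("top",k([(419,121),(711,61),(738,176),(443,237)],4.4,(135,170),(0,0)),13,"screws")
quad("top",k([(250,460),(417,368),(455,440),(285,528)],6,(135,190),(200,310)),16,"coup")
quad("side",k([(49,448),(125,443),(0,0),(0,0)],2.2,(195,135),(0,310)),12,"-")
quad("side",k([(656,516),(728,482),(656,516),(728,482)],7,(200,135),(510,310)),16,"coup near end")
print(on("top",*k([(686,117)],4.4,(135,170),(0,0))[0],98), "knob top; side", on("side",*k([(122,497)],2.2,(195,135),(0,310))[0],98))
E
python3 m.py
```

```text
top fix 201 ((483.1839904785156, -105.35428619384766), (99.63013458251953, 219.5803985595703), 12.930370330810547)
side fix 175 ((481.23944091796875, -111.07635498046875), (100.13626098632812, 229.9068145751953), 12.897525787353516)
top coup 84 ((455.6852111816406, 209.265380859375), (56.09844207763672, 92.97582244873047), 27.74134635925293)
top fix [[504.9, 12.2], [553.8, -202.5], [458.9, -223.7], [410.5, -10.7]] [ 482.  -106.1]
    220.2 -77.2
    97.3 -167.4
    218.4 102.8
    97.1 13.6
top screws [[498.9, 0.5], [543.2, -198.2], [464.8, -216.7], [420.7, -17.2]] [ 481.9 -107.9]
    203.6 -77.4
    80.6 -166.7
    204.3 102.5
    80.2 12.8
top coup [[442.8, 255.4], [489.4, 175.4], [454.1, 155.4], [409.7, 236.9]] [449.  205.8]
    92.6 -59.8
    40.6 -150.5
    92.8 118.6
    37.9 29.3
side - [[427.7, 5.1], [530.0, -4.5], [486.1, 1827.4], [486.1, 1827.4]] [482.5 913.8]
    102.7 -5.4
    1832.3 91.4
    0.0 0.0
    1823.1 -91.8
side coup near end [[455.5, 151.1], [491.3, 169.4], [455.5, 151.1], [491.3, 169.4]] [473.4 160.2]
    40.3 27.0
    40.3 -153.0
    40.3 27.0
    40.3 -153.0
[ 496.49942419 -171.04128246] knob top; side [ 498.15268257 -177.57743283]
```

Run:
```python
import cv2,numpy as np
t=cv2.imread("pics/top0.png"); s=cv2.imread("pics/side0.png")
im=np.zeros((600,800,3),np.uint8)
a=cv2.resize(s[190:265,205:280],None,fx=5,fy=5,interpolation=cv2.INTER_CUBIC); im[:375,:375]=a
b=cv2.resize(t[175:235,220:310],None,fx=4.6,fy=4.6,interpolation=cv2.INTER_CUBIC); im[:276,380:794]=b
c=cv2.resize(t[195:230,137:182],None,fx=6,fy=6,interpolation=cv2.INTER_CUBIC); im[380:590,0:270]=c
d=cv2.resize(s[137:169,202:236],None,fx=9,fy=9,interpolation=cv2.INTER_CUBIC); im[300:588,400:706]=d
im=cv2.convertScaleAbs(im,alpha=1.6)
for x in range(0,800,50): cv2.line(im,(x,0),(x,599),(0,0,255) if x%100==0 else (0,160,160),1)
for x in range(0,600,50): cv2.line(im,(0,x),(799,x),(0,0,255) if x%100==0 else (0,160,160),1)
cv2.imwrite("pics/crop2.png",im)
```

```text
(no output)
```

View pics/crop2.png

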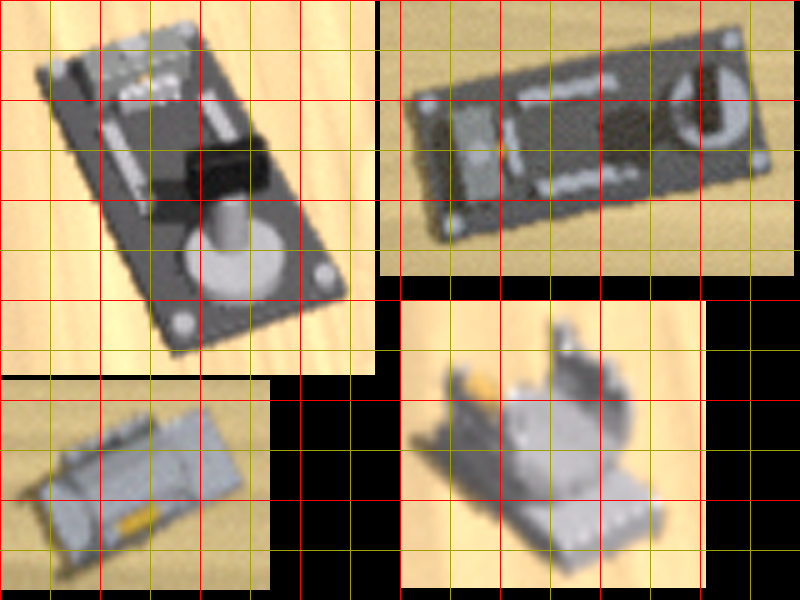

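```bash
cat > m2.py <<'E'
from h import *
k=lambda p,s,o,b:np.array([((x-b[0]+.5)/s-.5+o[0],(y-b[1]+.5)/s-.5+o[1]) for x,y in p])
S=lambda p:k(p,5,(205,190),(0,0)); T=lambda p:k(p,4.6,(220,175),(380,0))
def tri(pt,ps):
    A=[];b=[]
    for n,p in (("top",pt),("side",ps)):
        c,d=ray(n,*p); d/=np.linalg.norm(d); M=np.eye(3)-np.outer(d,d); A.append(M); b.append(M@c)
    return np.linalg.lstsq(np.vstack(A),np.hstack(b),rcond=None)[0]
st=T([(428,104),(732,40),(759,160),(453,226)]); ss=S([(57,70),(187,32),(324,274),(183,323)])
ss=ss[[0,3,2,1]] if 0 else ss
# order along top: far-left,(x+,y+)...; match by nearest ground position
gt=np.array([on("top",*p,14) for p in st]); gs=np.array([on("side",*p,14) for p in ss])
print("top",gt.round(1).tolist(),gt.mean(0)); print("side",gs.round(1).tolist(),gs.mean(0))
for g in gt: pass
for i,p in enumerate(st):
    j=np.argmin(np.hypot(*(gs-gt[i]).T)); print(tri(p,ss[j]).round(1))
for g in (gt,gs):
    r=cv2.minAreaRect(g.astype(np.float32)); print(r)
print("disc",on("top",*T([(709,108)])[0],26),on("side",*S([(234,254)])[0],26),"bar",on("top",*T([(707,100)])[0],98),on("side",*S([(226,153)])[0],98))
print("fences top",[on("top",*p,22).round(1).tolist() for p in T([(519,97),(617,79),(538,189),(638,172)])])
print("fences side",[on("side",*p,22).round(1).tolist() for p in S([(103,125),(147,211),(205,93)])])
C=k([(38,490),(207,408),(243,485),(70,570)],6,(137,195),(0,380)); D=k([(569,552),(663,503)],9,(202,137),(400,300))
print("coup top",[on("top",*p,16).round(1).tolist() for p in C],"side near",[on("side",*p,16).round(1).tolist() for p in D])
E
python3 m2.py
```

```text
top [[499.6, 1.0], [544.8, -196.7], [466.5, -214.4], [421.0, -16.6]] [ 482.99968399 -106.66894386]
side [[421.4, -20.5], [500.6, -3.3], [544.0, -197.0], [466.0, -215.0]] [ 482.99387127 -108.9351649 ]
[500.6   1.2   9.5]
[ 544.4 -196.7   13.7]
[ 466.3 -214.5   13.4]
[421.3 -16.6  10.1]
((482.9070129394531, -106.67484283447266), (80.58394622802734, 203.0927276611328), 12.863818168640137)
((483.19866943359375, -108.63777160644531), (81.07852172851562, 199.55506896972656), 12.920080184936523)
disc [ 498.83626498 -180.30181265] [ 498.12093187 -184.57885827] bar [ 497.16874998 -170.44451841] [ 496.42239318 -177.93776591]
fences top [[504.4, -57.8], [517.1, -121.1], [445.3, -70.9], [457.1, -135.1]]
fences side [[442.0, -76.3], [457.6, -143.4], [502.2, -62.4]]
coup top [[448.9, 256.9], [490.6, 175.7], [452.8, 156.6], [409.9, 239.5]] side near [[453.7, 150.8], [490.5, 172.0]]
```

Fixture: bed centre is about (483,-107.5), x axis at 102.9°, origin about 7 mm further along. Coupler: about (451,205), x axis at 118°. Moving towards the coupler.

```bash
python3 -m jog '{"jaw":[91,91,91,91,91,91,91,91,91,91],"slide":[[0.72,-1,0],[0.72,-1,0],[0.72,-1,0],[0.72,-1,0],[0.72,-1,0],[0.72,-1,0],[0.72,-1,0],[0.72,-1,0],[0.72,-1,0],[0.72,-1,0]],"spin":[0,0,0,0,0,0,0,0,0,0]}' 20
python3 -m jog '{"jaw":[91,91,91,91,91,91,91,91,91,91],"slide":[[0.72,-1,0],[0.72,-1,0],[0.72,-1,0],[0.72,-1,0],[0.72,-1,0],[0.72,-1,0],[0.72,-1,0],[0.72,-1,0],[0.72,-1,0],[0.72,-1,0]],"spin":[0,0,0,0,0,0,0,0,0,0]}'
python3 -m jog '{"jaw":[91,91,91,91,91,91,91,91,91,91],"slide":[[0,0,0],[0,0,0],[0,0,0],[0,0,0],[0,0,0],[0,0,0],[0,0,0],[0,0,0],[0,0,0],[0,0,0]],"spin":[-1,-1,-1,-1,-1,-1,-1,-1,-1,-1]}'
python3 -m jog '{"jaw":[91,91,91,91,91],"slide":[[0,0,0],[0,0,0],[0,0,0],[0,0,0],[0,0,0]],"spin":[-1,-1,-1,-0.13,0]}'
```

```text
time_s: 1.1
ee_pos: [272.3, -217.9, 213.8]
ee_rot: [-180.0, 0.0, 13.0]
force: [1.2, -0.7, -0.5]
gripper_width: 90.7
gripper_force: 0.0
time_s: 2.1
ee_pos: [415.4, 123.0, 213.7]
ee_rot: [180.0, 0.0, 13.0]
force: [0.8, -0.2, -0.4]
gripper_width: 90.7
gripper_force: 0.0
time_s: 3.1
ee_pos: [415.0, 121.4, 213.6]
ee_rot: [-180.0, 0.0, 93.3]
force: [-0.8, -0.1, 0.4]
gripper_width: 91.2
gripper_force: 0.0
time_s: 3.6
ee_pos: [415.2, 121.5, 213.7]
ee_rot: [-180.0, -0.0, 117.9]
force: [-0.0, 0.0, -0.0]
gripper_width: 90.9
gripper_force: 0.0
```

```bash
python3 -m jog '{"jaw":[91,91,91,91,91,91],"slide":[[0.63,0.79,0.5],[0.63,0.79,0.5],[0.63,0.78,0.5],[0,0,1],[0,0,1],[0,0,0.3]],"spin":[0,0,0,0,0,0]}'
python3 - <<'E'
from h import *
s=env.state(); print(s["ee_pos"])
im=np.zeros((600,800,3),np.uint8)
for n,x in (("top",0),("side",400)):
    f=env.grab_frame(n)[:,:,::-1]; cv2.imwrite(f"pics/{n}1.png",f)
    p=proj(n,s["ee_pos"]); o=(p-40).astype(int); print(n,p,o)
    c=cv2.resize(f[o[1]:o[1]+80,o[0]:o[0]+80],(400,400),interpolation=cv2.INTER_CUBIC); im[:400,x:x+400]=c
im=cv2.convertScaleAbs(im,alpha=1.6)[:400]
for x in range(0,800,50): cv2.line(im,(x,0),(x,399),(0,0,200),1)
for x in range(0,400,50): cv2.line(im,(0,x),(799,x),(0,0,200),1)
cv2.imwrite("pics/crop3.png",im)
E
```

```text
time_s: 4.2
ee_pos: [449.1, 204.2, 97.1]
ee_rot: [-179.6, -0.0, 118.0]
force: [-0.2, 0.2, 0.0]
gripper_width: 91.3
gripper_force: 0.0
[449.11749431 204.16501053  97.06755446]
top [154.69556298 211.62338343] [114 171]
side [215.20696241 134.56426529] [175  94]
```

View pics/crop3.png

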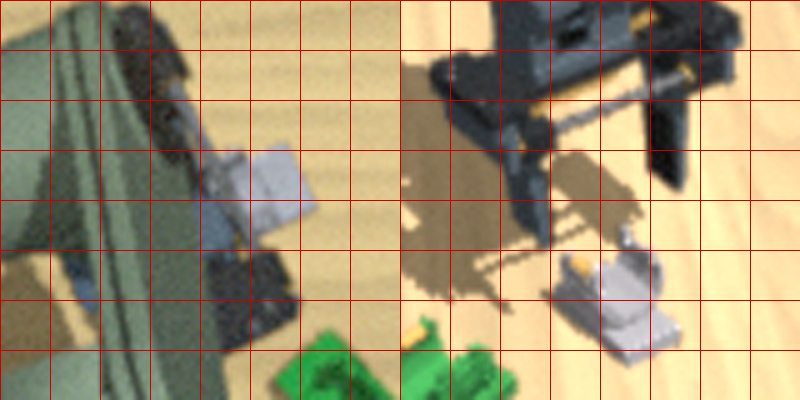

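The side view shows the fingers straddling the coupler line (tips at crop (545,245) and (680,188), coupler saddle at (610,290)). Descending and gripping.

```bash
python3 -m jog '{"jaw":[91,91,91,91,91,91],"slide":[[0,0.05,0.6],[0,0,0.6],[0,0,0.6],[0,0,0.4],[0,0,0.2],[0,0,0]],"spin":[0,0,0,0,0,0]}'
python3 -m jog '{"jaw":[50,40,40,40,40,40,40,40],"slide":[[0,0,0],[0,0,0],[0,0,0],[0,0,0],[0,0,0],[0,0,0],[0,0,0],[0,0,0]],"spin":[0,0,0,0,0,0,0,0]}' 25
```

```text
time_s: 4.9
ee_pos: [452.7, 205.5, 28.1]
ee_rot: [180.0, 0.0, 118.0]
force: [0.2, -0.6, -1.4]
gripper_width: 90.8
gripper_force: 0.0
time_s: 5.7
ee_pos: [452.5, 205.5, 28.1]
ee_rot: [-180.0, 0.0, 118.0]
force: [-0.6, -0.1, 2.9]
gripper_width: 51.8
gripper_force: 25.0
```

```bash
python3 -m jog '{"jaw":[40,40,40,40,40,40,40,40],"slide":[[0,0,-0.2],[0,0,-0.6],[0,0,-1],[0,0,-1],[0,0,-1],[0,0,0],[0,0,0],[0,0,0]],"spin":[0,0,0,0,0,0.95,0.94,0]}' 30
python3 -m jog '{"jaw":[40,40,40,40,40,40,40,40,40,40],"slide":[[-0.5,-0.1,0],[-1,-0.1,0],[-1,-0.1,0],[-1,-0.15,0],[-1,-0.15,0],[-1,-0.15,0],[-1,-0.15,0],[-1,-0.15,0],[-1,-0.15,0],[-1,-0.13,0]],"spin":[0,0,0,0,0,0,0,0,0,0]}'
python3 -m jog '{"jaw":[40,40,40,40],"slide":[[-0.7,0,0],[-0.3,0,0],[0,0,0],[0,0,0]],"spin":[0,0,0,0]}'
```

```text
time_s: 6.5
ee_pos: [451.8, 205.2, 141.5]
ee_rot: [-179.9, 0.0, 102.9]
force: [-0.1, -0.8, -5.0]
gripper_width: 51.5
gripper_force: 30.0
time_s: 7.5
ee_pos: [476.2, -83.1, 141.4]
ee_rot: [-179.9, -0.0, 103.0]
force: [0.5, -0.3, -4.6]
gripper_width: 52.0
gripper_force: 30.0
time_s: 7.9
ee_pos: [483.3, -109.9, 141.6]
ee_rot: [-179.9, -0.1, 102.9]
force: [-1.3, -0.1, -4.6]
gripper_width: 51.7
gripper_force: 30.0
```

```bash
python3 -m jog '{"jaw":[40,40,40,40,40],"slide":[[0,0,0.8],[0,0,0.9],[0,0,0.8],[0,0,0.1],[0,0,0]],"spin":[0,0,0,0,0]}'
cat > look.py <<'E'
from h import *
import sys
k=sys.argv[1]; s=env.state(); print(s["ee_pos"])
im=np.zeros((500,800,3),np.uint8)
for n,x,o,w,h,sc in (("top",0,(215,165),100,80,3.5),("side",352,(196,168),88,100,5)):
    f=env.grab_frame(n)[:,:,::-1]; cv2.imwrite(f"pics/{n}{k}.png",f)
    c=cv2.resize(f[o[1]:o[1]+h,o[0]:o[0]+w],None,fx=sc,fy=sc,interpolation=cv2.INTER_CUBIC); im[:c.shape[0],x:x+c.shape[1]]=c
im=cv2.convertScaleAbs(im,alpha=1.7)
for x in range(352,800,50): cv2.line(im,(x,0),(x,499),(0,0,200),1)
for x in range(0,500,50): cv2.line(im,(352,x),(799,x),(0,0,200),1)
cv2.imwrite(f"pics/crop{k}.png",im)
E
python3 look.py 4
```

```text
time_s: 8.4
ee_pos: [483.7, -109.6, 63.8]
ee_rot: [-179.9, -0.0, 103.0]
force: [0.2, 0.0, -5.2]
gripper_width: 52.0
gripper_force: 30.0
[ 483.66264734 -109.55796526   63.8007102 ]
```

View pics/crop4.png

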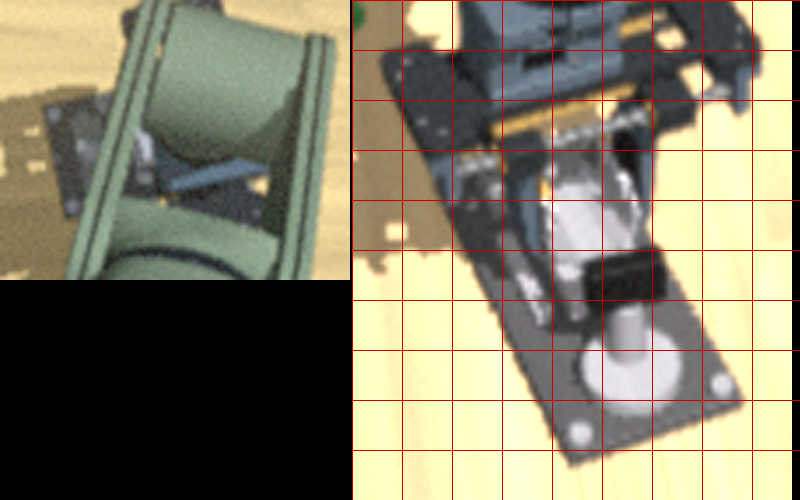

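```bash
cat > ov.py <<'E'
from h import *
import sys
ox,oy,yaw=481.4,-100.7,np.radians(102.9)
ex=np.array([np.cos(yaw),np.sin(yaw),0]);ey=np.array([-ex[1],ex[0],0])
F=lambda x,y,z:np.array([ox,oy,0])+x*ex+y*ey+[0,0,z]
P=[F(x,y,22) for x in(-30,35) for y in(-24.5,24.5)]+[F(-85+26*np.cos(a),26*np.sin(a),26) for a in np.arange(0,6.28,.785)]
K=[F(-76+sx*7,sy*21,98) for sx in(-1,1) for sy in(-1,1)]
t=np.array([483.7,-109.6,63.8]); U=t[2]-28.1
C=[t+sx*45*ex+sy*22*ey+[0,0,U-t[2]+h] for sx in(-1,) for sy in(-1,1) for h in (0,16)]
im=np.zeros((600,800,3),np.uint8)
for n,f,o,w,h,x,y,sc,L in (("side","pics/side4.png",(225,205),50,75,0,0,8,(P,K,C)),("top","pics/top0.png",(225,178),80,56,400,0,5,(P,K)),("side","pics/side0.png",(215,195),60,60,400,290,5,(P,K))):
    c=cv2.convertScaleAbs(cv2.resize(cv2.imread(f)[o[1]:o[1]+h,o[0]:o[0]+w],None,fx=sc,fy=sc,interpolation=cv2.INTER_CUBIC),alpha=1.7)
    for l,col in zip(L,((0,0,255),(0,255,255),(0,255,0))):
        for p in l:
            q=(proj(n,p)-o+.5)*sc; cv2.circle(c,tuple(int(v) for v in q),2,col,-1)
    im[y:y+c.shape[0],x:x+c.shape[1]]=c
cv2.imwrite("pics/ov.png",im)
E
python3 ov.py
```

```text
(no output)
```

View pics/ov.png

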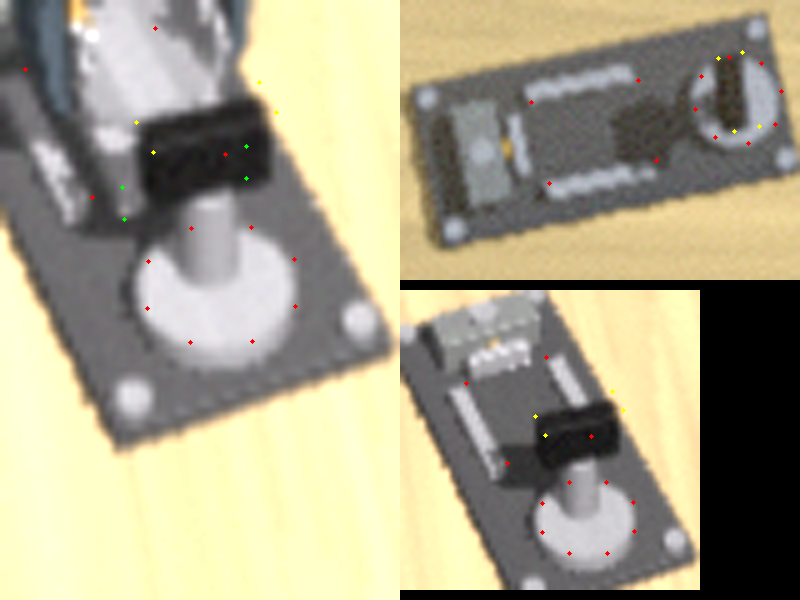

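The overlay shows the predicted fence and disc points within about 1 px of the real ones. The coupler sits square above the slot, perhaps a little towards the stop. Shifting it 2 mm towards the cam and lowering with force checks.

```bash
python3 -m jog '{"jaw":[40,40,40,40,40,40],"slide":[[-0.07,0,0.3],[0,0,0.2],[0,0,0.1],[0,0,0.05],[0,0,0.04],[0,0,0]],"spin":[0,0,0,0,0,0]}'
```

```text
time_s: 9.1
ee_pos: [484.5, -112.5, 43.2]
ee_rot: [-180.0, 0.0, 102.9]
force: [0.0, -0.1, -5.1]
gripper_width: 52.0
gripper_force: 30.0
```

```bash
python3 -m jog '{"jaw":[40,40,40,40,40],"slide":[[0,0,0.04],[0,0,0.03],[0,0,0.02],[0,0,0.02],[0,0,0]],"spin":[0,0,0,0,0]}'
```

```text
time_s: 9.6
ee_pos: [484.5, -112.5, 40.1]
ee_rot: [180.0, 0.0, 102.9]
force: [-0.4, -0.1, -1.7]
gripper_width: 52.2
gripper_force: 30.0
```

```bash
python3 -m jog '{"jaw":[60,70,80,80,80,80],"slide":[[0,0,0],[0,0,0],[0,0,0],[0,0,0],[0,0,0],[0,0,0]],"spin":[0,0,0,0,0,0]}'
python3 -m jog '{"jaw":[80,80,80,80,80,80],"slide":[[0,0,-0.3],[0,0,-0.8],[0,0,-1],[0,0,-1],[0,0,-1],[0,0,-0.5]],"spin":[0,0,0,0,0,0]}'
```

```text
time_s: 10.2
ee_pos: [484.6, -112.5, 40.0]
ee_rot: [180.0, 0.0, 102.9]
force: [0.0, -0.1, -0.1]
gripper_width: 80.0
gripper_force: 0.0
time_s: 10.8
ee_pos: [485.7, -112.8, 181.4]
ee_rot: [179.7, 0.1, 102.9]
force: [0.2, 0.4, -2.0]
gripper_width: 79.9
gripper_force: 0.0
```

```bash
python3 -m jog '{"jaw":[40,40,40,40,40,40,40,40,40,40],"slide":[[0,0,0],[0,0,0],[0,0,0],[0,0,0],[0,0,0],[0,0,0],[0,0,0],[0,0,0],[0,0,0],[0,0,0]],"spin":[-1,-1,-1,-1,-1,-1,-1,-1,-1,-0.94]}'
python3 -m jog '{"jaw":[40,40,40,40,40,40],"slide":[[-0.11,-0.7,0],[-0.11,-0.7,0],[-0.11,-0.68,0.5],[0,0,1],[0,0,0.5],[0,0,0]],"spin":[0,0,0,0,0,0]}'
python3 look.py 5
```

```text
time_s: 11.8
ee_pos: [484.4, -112.5, 178.6]
ee_rot: [-180.0, 0.0, -177.2]
force: [-0.7, 0.4, -0.3]
gripper_width: 39.9
gripper_force: 0.0
time_s: 12.4
ee_pos: [495.4, -174.0, 116.4]
ee_rot: [179.9, -0.2, -177.6]
force: [0.4, -1.1, -0.2]
gripper_width: 40.0
gripper_force: 0.0
[ 495.4144996  -174.00902297  116.35419239]
```

View pics/crop5.png

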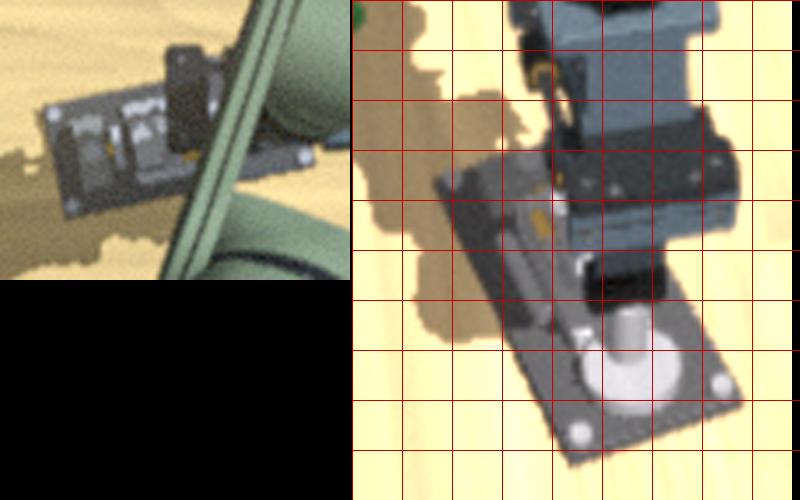

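The side view shows the coupler seated between the fences, with the front finger centred on the bar knob at about (625,270). Descending on the knob and closing gently.

```bash
python3 -m jog '{"jaw":[40,40,40,40,40],"slide":[[-0.06,0,0.5],[0,0,0.6],[0,0,0.5],[0,0,0.1],[0,0,0]],"spin":[0,0,0,0,0]}' 5
python3 -m jog '{"jaw":[30,25,20,18,17,16,15,14,13,12],"slide":[[0,0,0],[0,0,0],[0,0,0],[0,0,0],[0,0,0],[0,0,0],[0,0,0],[0,0,0],[0,0,0],[0,0,0]],"spin":[0,0,0,0,0,0,0,0,0,0]}' 5
python3 -c "
from workcell import env;s=env.state();print(s['force'],s['torque'],s['gripper_width'])"
```

```text
time_s: 13.0
ee_pos: [499.4, -174.4, 67.8]
ee_rot: [-180.0, 0.1, -177.6]
force: [0.1, -0.0, 0.0]
gripper_width: 40.0
gripper_force: 0.0
time_s: 14.0
ee_pos: [499.3, -173.7, 68.0]
ee_rot: [180.0, 0.1, -177.6]
force: [-1.2, 4.3, 6.6]
gripper_width: 16.1
gripper_force: 6.4
[-1.1993439   4.28004081  6.57268136] [ 0.83805443 -0.03377706  0.02934707] 16.146938632655658
```

```bash
python3 -m jog '{"jaw":[8,8,8,8,8],"slide":[[0,0.04,0],[0,0.03,0],[0,0,0],[0,0,0],[0,0,0]],"spin":[0,0,0,0,0]}' 8
python3 -c "
from workcell import env;s=env.state();print(s['force'],s['torque'],s['gripper_width'])"
```

```text
time_s: 14.5
ee_pos: [499.3, -173.4, 68.0]
ee_rot: [-179.9, 0.1, -177.5]
force: [-1.6, -2.5, 5.9]
gripper_width: 16.0
gripper_force: 12.2
[-1.60324838 -2.53480954  5.90678634] [-0.17105848  0.06452801  0.22107771] 16.00914699639699
```

```bash
cat > r.py <<'E'
from workcell import env
s=env.state();print("yaw %.2f T %.3f"%(s['ee_rot'][2],s['torque'][2]),"F",s['force'].round(1),"w %.1f t %.1f"%(s['gripper_width'],s['time_s']),s['ee_pos'].round(1), s['qpos'][5].round(1))
E
python3 -m jog '{"jaw":[8,8,8,8],"slide":[[0,-0.02,0],[0,0,0],[0,0,0],[0,0,0]],"spin":[0,0,0,0]}' 60 >/dev/null; python3 r.py
python3 -m jog '{"jaw":[8,8,8,8],"slide":[[0,0,0],[0,0,0],[0,0,0],[0,0,0]],"spin":[0.5,0.5,0.5,0]}' >/dev/null; python3 r.py
```

```text
yaw -177.50 T 0.193 F [-1.3 -0.3  6.1] w 14.1 t 14.9 [ 499.2 -173.4   68. ] -112.8
yaw 170.37 T -0.284 F [-1.8 -2.   6.6] w 13.6 t 15.3 [ 499.1 -173.5   68. ] -100.7
```

```bash
python3 -m jog '{"jaw":[8,8,8,8],"slide":[[0,0,0],[0,0,0],[0,0,0],[0,0,0]],"spin":[1,1,1,1]}' >/dev/null; python3 r.py
python3 -m jog '{"jaw":[8,8],"slide":[[0,0,0],[0,0,0]],"spin":[0.25,0.25]}' >/dev/null; python3 r.py
python3 -m jog '{"jaw":[8],"slide":[[0,0,0]],"spin":[0.25]}' >/dev/null; python3 r.py
python3 -m jog '{"jaw":[8],"slide":[[0,0,0]],"spin":[0.25]}' >/dev/null; python3 r.py
```

```text
yaw 138.24 T 0.419 F [-1.9 -2.4  6.5] w 14.1 t 15.7 [ 499.1 -173.8   68. ] -68.5
yaw 134.47 T 0.322 F [-1.6 -1.8  6. ] w 13.7 t 15.9 [ 499.  -173.8   68. ] -64.8
yaw 132.47 T 0.369 F [-1.  -1.2  6.7] w 13.7 t 16.0 [ 499.  -173.8   68. ] -62.8
yaw 130.47 T 0.370 F [-0.6 -2.2  6.3] w 13.7 t 16.1 [ 499.  -173.8   68. ] -60.8
```

```bash
python3 -m jog '{"jaw":[8],"slide":[[0,0,0]],"spin":[0.25]}' >/dev/null; python3 r.py
python3 -m jog '{"jaw":[8],"slide":[[0,0,0]],"spin":[0.25]}' >/dev/null; python3 r.py
python3 -m jog '{"jaw":[8],"slide":[[0,0,0]],"spin":[0.25]}' >/dev/null; python3 r.py
python3 -m jog '{"jaw":[8],"slide":[[0,0,0]],"spin":[0.25]}' >/dev/null; python3 r.py
python3 -m jog '{"jaw":[8],"slide":[[0,0,0]],"spin":[0.25]}' >/dev/null; python3 r.py
python3 -m jog '{"jaw":[8],"slide":[[0,0,0]],"spin":[0.25]}' >/dev/null; python3 r.py
```

```text
yaw 128.47 T 0.387 F [-1.9 -2.3  6.9] w 13.9 t 16.2 [ 499.  -173.8   67.9] -58.8
yaw 126.47 T 0.370 F [-1.5 -1.   6.2] w 13.8 t 16.3 [ 499.  -173.8   68. ] -56.8
yaw 124.47 T 0.423 F [-1.7 -0.9  6. ] w 13.8 t 16.4 [ 499.  -173.8   67.9] -54.8
yaw 122.47 T 0.338 F [-1.7 -2.8  6.5] w 13.6 t 16.5 [ 499.  -173.8   68. ] -52.8
yaw 120.48 T 0.409 F [-1.9 -1.8  6.3] w 13.6 t 16.6 [ 498.9 -173.9   68. ] -50.8
yaw 118.48 T 0.413 F [-1.8 -2.1  5.8] w 14.1 t 16.7 [ 498.9 -173.9   68. ] -48.8
```

```bash
python3 -m jog '{"jaw":[8],"slide":[[0,0,0]],"spin":[0.25]}' >/dev/null; python3 r.py
python3 -m jog '{"jaw":[8],"slide":[[0,0,0]],"spin":[0.25]}' >/dev/null; python3 r.py
python3 -m jog '{"jaw":[8],"slide":[[0,0,0]],"spin":[0.25]}' >/dev/null; python3 r.py
python3 -m jog '{"jaw":[8],"slide":[[0,0,0]],"spin":[0.25]}' >/dev/null; python3 r.py
python3 -m jog '{"jaw":[8],"slide":[[0,0,0]],"spin":[0.25]}' >/dev/null; python3 r.py
```

```text
yaw 116.48 T 0.404 F [-2.6 -0.7  6.8] w 14.0 t 16.8 [ 498.9 -173.9   68. ] -46.8
yaw 114.48 T 0.398 F [-2.  -1.   6.9] w 14.0 t 16.9 [ 498.9 -173.9   68. ] -44.8
yaw 112.47 T 0.420 F [-2.1 -2.   6.9] w 13.5 t 17.0 [ 498.9 -173.9   68. ] -42.8
yaw 110.48 T 0.415 F [-1.8 -1.9  6.3] w 13.8 t 17.1 [ 498.9 -173.9   67.9] -40.8
yaw 108.48 T 0.342 F [-1.8 -3.   7.1] w 13.6 t 17.2 [ 498.9 -173.9   68. ] -38.8
```

```bash
python3 -m jog '{"jaw":[8],"slide":[[0,0,0]],"spin":[0.25]}' >/dev/null; python3 r.py
python3 -m jog '{"jaw":[8],"slide":[[0,0,0]],"spin":[0.25]}' >/dev/null; python3 r.py
python3 -m jog '{"jaw":[8],"slide":[[0,0,0]],"spin":[0.25]}' >/dev/null; python3 r.py
python3 -m jog '{"jaw":[8],"slide":[[0,0,0]],"spin":[0.25]}' >/dev/null; python3 r.py
python3 -m jog '{"jaw":[8],"slide":[[0,0,0]],"spin":[0.25]}' >/dev/null; python3 r.py
```

```text
yaw 106.48 T 0.381 F [-2.5 -2.3  7.4] w 13.7 t 17.3 [ 498.8 -173.9   68. ] -36.8
yaw 104.48 T 0.378 F [-1.5 -2.   6.7] w 13.9 t 17.4 [ 498.8 -173.9   68. ] -34.8
yaw 102.48 T 0.376 F [-1.4 -2.   6.6] w 13.7 t 17.5 [ 498.8 -173.9   67.9] -32.8
yaw 100.48 T 0.408 F [-2.  -2.7  6.7] w 13.3 t 17.6 [ 498.8 -173.9   68. ] -30.8
yaw 98.48 T 0.422 F [-2.  -1.6  7.1] w 13.7 t 17.7 [ 498.8 -173.9   68. ] -28.8
```

```bash
python3 -m jog '{"jaw":[8],"slide":[[0,0,0]],"spin":[0.25]}' >/dev/null; python3 r.py
python3 -m jog '{"jaw":[8],"slide":[[0,0,0]],"spin":[0.25]}' >/dev/null; python3 r.py
python3 -m jog '{"jaw":[8],"slide":[[0,0,0]],"spin":[0.25]}' >/dev/null; python3 r.py
python3 -m jog '{"jaw":[8],"slide":[[0,0,0]],"spin":[0.25]}' >/dev/null; python3 r.py
python3 -m jog '{"jaw":[8],"slide":[[0,0,0]],"spin":[0.25]}' >/dev/null; python3 r.py
```

```text
yaw 96.48 T 0.370 F [-1.4 -2.6  5.9] w 13.7 t 17.8 [ 498.7 -173.9   68. ] -26.8
yaw 94.48 T 0.375 F [-2.3 -1.8  6.5] w 13.9 t 17.9 [ 498.7 -173.9   68. ] -24.8
yaw 92.48 T 0.392 F [-1.8 -2.5  6.7] w 13.8 t 18.0 [ 498.7 -174.    68. ] -22.8
yaw 90.49 T 0.476 F [-2.  -2.5  6.8] w 13.8 t 18.1 [ 498.7 -174.    68. ] -20.8
yaw 88.50 T 0.517 F [-1.6 -2.4  7.3] w 13.7 t 18.2 [ 498.7 -174.    68. ] -18.8
```

```bash
python3 -m jog '{"jaw":[8],"slide":[[0,0,0]],"spin":[0.25]}' >/dev/null; python3 r.py
python3 -m jog '{"jaw":[8],"slide":[[0,0,0]],"spin":[0.25]}' >/dev/null; python3 r.py
python3 -m jog '{"jaw":[8],"slide":[[0,0,0]],"spin":[0.12]}' >/dev/null; python3 r.py
```

```text
yaw 86.52 T 0.628 F [-2.4 -2.   6.4] w 13.9 t 18.3 [ 498.7 -174.    68. ] -16.8
yaw 84.53 T 0.660 F [-2.3 -2.4  6.7] w 13.2 t 18.4 [ 498.6 -174.    68. ] -14.8
yaw 83.60 T 0.635 F [-2.9 -1.9  8. ] w 13.9 t 18.5 [ 498.6 -174.    68. ] -13.9
```

```bash
python3 -m jog '{"jaw":[8],"slide":[[0,0,0]],"spin":[0.2]}' >/dev/null; python3 r.py
python3 -m jog '{"jaw":[8],"slide":[[0,0,0]],"spin":[0.2]}' >/dev/null; python3 r.py
python3 -m jog '{"jaw":[8],"slide":[[0,0,0]],"spin":[0.12]}' >/dev/null; python3 r.py
```

```text
yaw 82.01 T 0.707 F [-1.3 -2.8  6.9] w 14.1 t 18.6 [ 498.6 -174.    68. ] -12.3
yaw 80.41 T 0.765 F [-2.2 -2.3  5.5] w 13.9 t 18.7 [ 498.6 -174.    67.9] -10.7
yaw 79.47 T 0.765 F [-1.9 -2.7  6.8] w 13.8 t 18.8 [ 498.6 -174.    68. ] -9.7
```

```bash
python3 -m jog '{"jaw":[8],"slide":[[0,0,0]],"spin":[0.2]}' >/dev/null; python3 r.py
python3 -m jog '{"jaw":[8],"slide":[[0,0,0]],"spin":[0.18]}' >/dev/null; python3 r.py
python3 -m jog '{"jaw":[8,8,8,8],"slide":[[0,0,0],[0,0,0],[0,0,0],[0,0,0]],"spin":[0,0,0,0]}' >/dev/null; python3 r.py
```

```text
yaw 77.88 T 0.832 F [-2.6 -2.2  6.8] w 13.7 t 18.9 [ 498.6 -174.    68. ] -8.1
yaw 76.44 T 0.915 F [-1.6 -2.4  6.8] w 13.5 t 19.0 [ 498.6 -174.    68. ] -6.7
yaw 76.44 T 0.561 F [-3.3 -2.8  6.9] w 13.4 t 19.4 [ 498.6 -174.    67.9] -6.7
```

```bash
python3 -m jog '{"jaw":[14,15,17,20,24,30,34,34,34,34],"slide":[[0,0,0],[0,0,0],[0,0,0],[0,0,0],[0,0,0],[0,0,0],[0,0,0],[0,0,0],[0,0,0],[0,0,0]],"spin":[0,0,0,0,0,0,0,0,0,0]}' 10; python3 r.py
python3 -m jog '{"jaw":[34,34,34,34,34,34,34,34],"slide":[[0,0,-0.3],[0,0,-0.6],[0,0,-1],[0,0,-1],[0,0,-1],[0,0,-1],[0,0,-1],[0,0,0]],"spin":[0,0,0,0,0,0,0,0]}'
python3 -m jog '{"jaw":[34,34,34,34,34,34,34,34],"slide":[[-1,0,0],[-1,0,0],[-1,0,0],[-1,0,0],[-1,0,0],[-1,0,0],[-1,0,0],[0,0,0]],"spin":[0,0,0,0,0,0,0,0]}'
python3 look.py 6
```

```text
time_s: 20.4
ee_pos: [498.5, -172.7, 66.8]
ee_rot: [-180.0, -0.0, 76.3]
force: [0.0, -0.6, -0.1]
gripper_width: 33.5
gripper_force: 0.0
yaw 76.28 T 0.083 F [ 0.  -0.6 -0.1] w 33.5 t 20.4 [ 498.5 -172.7   66.8] -6.6
time_s: 21.2
ee_pos: [500.9, -173.6, 249.1]
ee_rot: [179.4, 0.1, 76.3]
force: [-0.2, -0.7, -0.3]
gripper_width: 34.1
gripper_force: 0.0
time_s: 22.0
ee_pos: [447.6, -379.7, 243.0]
ee_rot: [-179.9, 0.1, 76.1]
force: [-0.2, 0.8, -0.8]
gripper_width: 34.1
gripper_force: 0.0
[ 447.62170097 -379.65328972  242.97860542]
```

View pics/crop6.png

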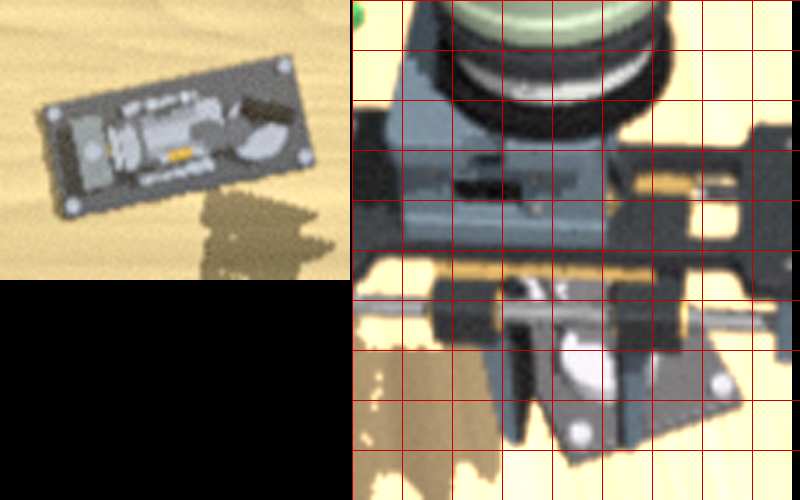

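The top view shows the coupler seated square between the fences against the stop shoe at about (125,147). The lobe bears on its other end, the bar has been turned as intended (243,102)–(292,118), and the arm is clear. Handing in.

```bash
python3 -c "
from workcell import env;print(env.job_done())"
```

```text
the job is handed in; nothing more can be done
None
```

I set the coupler in the nest, let go of it, clamped it with the cam against the end stop and handed the job in; the hand-in gave no verdict. The clamping force, judged from knob torque and turn angle after contact, is about 20 N (12 to 23 N given the unknown torque factor).

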